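# Shut the packed food box and latch it

## Task

The packed food box stands open. Shut its lid, swing the steel wire loop of the front latch up and over so that its cross bar lies behind the lip of the keeper on the lid, and then press the latch's lever all the way down so that the loop pulls the lid tight onto its seal. Leave the lever down and the loop hooked, and do not shift the spice jar or the tea tin that stand near the box.

Things in the scene. Friction and masses are not known exactly. Their poses are not given: they have to be found in the camera images.
- food_box: violet plastic box, 185 (x) x 284 (y) x 106 mm high with its lid shut, held fast to the worktop. Origin: centre of its underside. x points from the latch side to the hinge side, z up, so the latch side is the -x side (its front wall lies at x = -77 mm). Everything of the latch is centred on y = 0 of this frame and swings in its x-z plane.
- food_box_lid (a joint): angle of the lid, rad: 0 = hard shut, grows as it opens (about the box's +y axis), up to 1.43. The hinge is stiff: the lid stays where it is left (about 2 N at the front edge moves it). Let go when shut it rests on a springy seal at about 0.025 (front edge about 4 mm up); the latch then pulls it to about 0.005. Pressing it down onto the seal by hand takes about 15 N at the front edge.
- lid_hinge (a point): point on the lid's hinge line, middle, at (93, 0, 72) mm in the box frame.
- lid_edge (a point): point on the top of the lid's front edge, middle; at (-79, 0, 104) mm in the box frame when shut. The lid is a solid-looking cover 34 mm thick, so this point goes round the hinge at a radius of 175 mm.
- keeper: steel keeper on the front of the lid, 36 mm wide. Origin: middle of the floor of its groove, at (-93, 0, 82) mm in the box frame when the lid is hard shut; axes as the box when shut. The groove runs along y, 28 mm wide, and is open upward; behind it (x from +5 mm) a back plate rises 22 mm, in front of it (x from -6 to -11 mm) a rounded lip rises 6 mm. The loop's cross bar must go over the lip and lie between lip and back plate.
- lever (a joint): angle of the latch's lever, rad: 0 = fully up (handle leaning 0.52 rad outward from vertical, away from the box), 1.484 = fully down against its stop (handle pointing away from the box and 0.44 rad below level). It swings outward and down, stays where it is left, and with the loop hooked it passes a dead point at about 1.15 rad, beyond which the pull of the lid keeps it down. About 2 N at its end moves it when free, some N more when it pulls the lid.
- lever_pivot (a point): point on the lever's fixed axis, at (-104, 0, 42) mm in the box frame; the axis is the box's y.
- lever_end (a point): middle of the round end bar of the lever's handle, 62 mm from lever_pivot; the handle is a dark steel paddle 24 mm wide (y) and 7 mm thick, from 18 mm to 66 mm from the pivot. It passes between the legs of the loop.
- loop_pivot (a point): point on the axis on which the wire loop turns on the lever (axis along the box's y), 26 mm from lever_pivot, 1.22 rad further round than the handle; it moves with the lever.
- loop: U-shaped steel wire loop of 6 mm wire, 52 mm wide over its legs (y). Origin at loop_pivot, z along the legs to the cross bar, y as the box. It turns freely; at the start it leans outward from the box, towards the robot, about 1 rad from upright, against a stop.
- hook_bar (a point): middle of the loop's cross bar (6 mm thick, along y), 70.6 mm from loop_pivot. With the lever up it clears the keeper's lip as the loop is swung over towards the box; let go there it leans against the back plate, some way above the groove, and pressing the lever draws it down into the groove.
- loop_grip (a point): centre of the T-shaped grip beyond the cross bar: a dark round bar of 12 mm diameter, 26 mm long along y, on a 7 mm neck, 102 mm from loop_pivot (and 3 mm to the outside). To be taken by its two ends; it can turn between the fingers.
- spice_jar_mid (a point): centre of a glass spice jar with a yellow cap, 42 mm across and 96 mm high, standing loose in front of the box to one side of the latch; bystander.
- tea_tin_mid (a point): centre (55 mm up) of a green canister, 87x87x110 mm, standing loose; bystander.

How it is judged:
By the outcome, as a careful person would: the job done as asked, in the order asked, and still so for the second after the job is handed in, with the robot touching nothing.
It also fails if it takes over 53 s, if anything falls off the work surface, if the arm or the gripper's body presses on something with over 40 N, if the wrist force passes 120 N, or if a joint passes its speed limit or range.

## Robot

A 7-joint arm with a two-finger parallel gripper is mounted at the origin on a cart in front of the work surface, level with it; the furniture and walls round the work are solid. World frame = base frame: x ahead of the robot, y to its left, z up, the work surface at z = 0. Lengths are in m, angles in rad, forces in N, time in s.
With the tool pointing down it reaches from about 0.425 to 0.95 m from the base axis. Payload 16.7 kg.
Tool frame: the origin (TCP) lies on the centre line of the jaws, within the pads' length; the fingertips stand 19 mm ahead of it and the grasp point (between the pads) is the TCP (arm.nose_length is the distance from the TCP to the fingertips, in m); z points along the fingers, y is the line along which they close (so a half turn about z gives the same grasp; the last joint's range is limited). The gripper opens to 94 mm and grips with 3 to 60 N. Pads are 16 mm wide; open, the fingers measure 119 mm over their backs; the gripper's body (75 mm by 177 mm) begins 78 mm behind the grasp point.
Start: joints at [-1.264, 0.426, 0.074, 1.606, -0.034, 1.111, -0.067], TCP at [0.298, 0.606, 0.224] pointing down, gripper open.
Joint ranges: [-2.85, 2.85], [-0.5, 2.14], [-1.23, 1.37], [0.21, 2.46], [-1.02, 4.16], [0.16, 2.05], [-2.73, 2.73]. Speed limits (rad/s): [1.89, 1.89, 2.39, 2.39, 3.01, 3.01, 3.01].

## Interface

Orientations are given as a unit quaternion [x, y, z, w].
In Python, from workcell import arm gives the robot as it stands.
- The arm moves only by the tool play_rows, never from a script. Its argument "targets" is a list of rows, each a list of 7 numbers: the finger opening in m, from 0 to 0.094, then the shift along the tool's x, y, z in m, then the turn, a rotation vector about the tool's x, y, z in rad. In form: [[jaw, tx, ty, tz, rx, ry, rz], ...]. A call has 1 to 5 rows; each row shifts and turns the commanded pose from where the row before left it, along the tool's axes as they then stand; what a row does not reach is not made up. A row lasts 1/12 s, in which the tool goes at most 41.7 mm and 7.16 degrees, less where a joint would pass 70% of its speed; a pose out of reach is approached as far as the arm can. A call with a gripper value outside its range is refused whole. The fingers move at their own pace and stop on an object; the grip force is fixed at half the most. Time passes only in rows, so rows that do not move let the fingers close. It gives the time, the measured TCP pose, the force, the opening and the grip force at its end, in the units of the state.
- arm.state(): the state, without advancing time (a new reading comes with each control period).
- arm.snapshot(name): name is "scene" or "top"; returns the picture (400x640x3 uint8, blue, green, red); there is no depth.
- arm.get_calibration(name): a dict with "fov_y" (degrees; the focal length in pixels is half the picture's height over the tangent of half this angle, whatever the lens; pixels are square), "cx", "cy" (the principal point, pixels), "R" (3x3) and "t" (3): a world point X has camera coordinates R X + t. Camera axes: x right, y down, z forward; pixel columns grow to the right and rows downward; lengths in m; the calibration is good to about 2 mm. A picture is of the moment at which its call begins. get_calibration takes no time and is no camera call.
- arm.sign_off(): hands the job in; it is judged then, once.
The state is a dict: "clock": time; "qpos": joint angles; "qd": joint speeds; "tau": joint torques, N m; "tcp_pos": TCP position; "tcp_rot": TCP orientation; "force": force on the tool from outside, world axes, zero at the start; "wrist_torque": the same for the moment, N m; "width": opening from 0.0 (shut) to 1.0 (fully open); "grasp_force": force on a finger pad.
Only numpy, scipy, OpenCV 4.12 (cv2) and the standard library are available. Lean on these libraries where they do the work, as an engineer would, in place of code of your own. Each camera call takes 0.05 s, during which the arm holds its last target. There are 200 camera calls.

## Working session

There is one attempt and no reset: what is moved stays moved. The work goes in short steps, Python scripts to look and compute and a tool call to move; the robot and the scene stay as the last step left them, time stands still between calls to the robot, and variables do not carry over. Pictures are saved under pics/ and viewed, at most 10 in all, crops included, and the job is handed in when it is done.

Besides the shell and the picture viewer there is one more tool, called after ">>>" by a JSON object that holds its "op" and its "data", one argument or row to a line. play_rows: Moves the arm, as the interface text tells. Its arguments: {"type":"object","properties":{"targets":{"type":"array"}},"required":["targets"]}

```bash
mkdir -p pics; ls; python3 - <<'E'
from workcell import arm
import cv2
for n in ("scene","top"):
    im=arm.snapshot(n); cv2.imwrite(f"pics/{n}0.png",im)
    print(n,arm.get_calibration(n))
print(arm.state())
E
```

```text
pics
scene {'fov_y': 56.84036202119155, 'cx': 327.86019602926285, 'cy': 208.09105720073566, 'R': array([[-0.62098592, -0.78376171, -0.00969898],
       [-0.4312837 ,  0.35199251, -0.83071995],
       [ 0.65450046, -0.51168239, -0.55660604]]), 't': array([0.51739908, 0.20457442, 0.74733674])}
top {'fov_y': 57.59718725093696, 'cx': 319.5777845378217, 'cy': 195.3341872971356, 'R': array([[-0.00758686, -0.99980175, -0.01840945],
       [-0.98835477,  0.01029545, -0.15181846],
       [ 0.1519779 ,  0.01704324, -0.98823694]]), 't': array([0.28427125, 0.48009463, 0.91262908])}
{'clock': 0.1, 'qpos': array([-1.26350722,  0.42665773,  0.07385962,  1.60654848, -0.03414148,
        1.11084631, -0.06710076]), 'qd': array([-0.0013965 , -0.00072109,  0.00145376, -0.0016654 , -0.00144538,
        0.00055043, -0.0003664 ]), 'tau': array([ 8.14375235e-03, -9.37464380e+01,  3.67746882e+00, -4.55035543e+01,
       -4.84799989e-02,  1.68969319e-02,  7.19765853e-05]), 'tcp_pos': array([0.29756409, 0.60543062, 0.22385124]), 'tcp_rot': array([ 2.26441786e-01,  9.74024516e-01, -5.89879263e-04, -1.11999941e-04]), 'force': array([ 0.64285774, -0.30571987, -0.28017208]), 'wrist_torque': array([-0.01154067,  0.02057813,  0.00450734]), 'grasp_force': 0.0, 'width': 0.9978095552752418}
```

View pics/scene0.png

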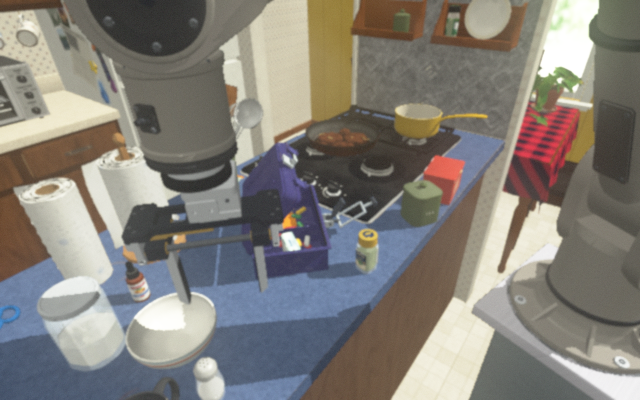

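View pics/top0.png

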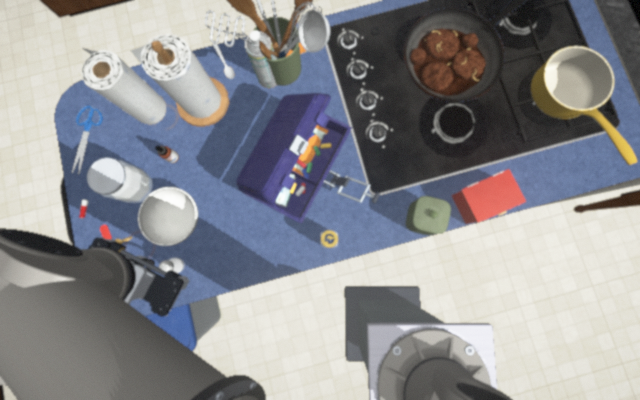

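The scene view shows the open violet box with its lid up, seen past the gripper. In the top view the box is at about (293,155), the latch at about (348,187), the jar cap at (330,239) and the tin at (431,215). I'll enlarge both.

```bash
python3 - <<'E'
import cv2
a=cv2.imread("pics/top0.png")[80:255,225:385]; b=cv2.imread("pics/scene0.png")[130:280,230:450]
cv2.imwrite("pics/c_top.png",cv2.resize(a,None,fx=3.4,fy=3.4,interpolation=3))
cv2.imwrite("pics/c_scene.png",cv2.resize(b,None,fx=3.6,fy=3.6,interpolation=3))
E
```

```text
(no output)
```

View pics/c_top.png

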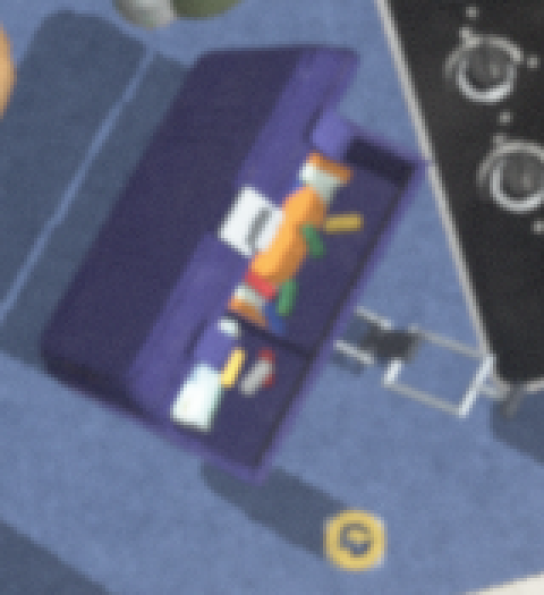

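View pics/c_scene.png

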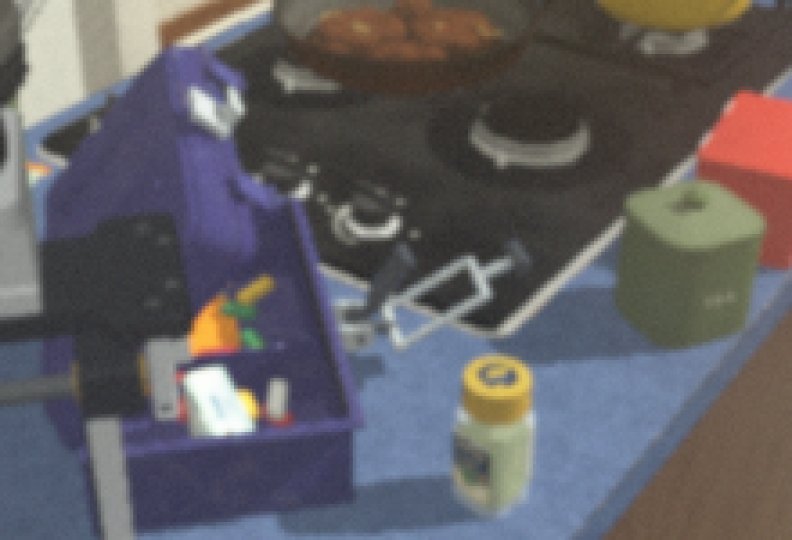

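The top crop shows the front rim corners at (422,162) and (258,480), the loop cross-bar ends at (492,360) and (465,412), and the grip at (512,397). In the scene crop the cross bar runs from (472,262) to (490,297), with the grip at (517,253), the lever end at (402,252) and the keeper at about (215,108). I'll fit the box pose with those points.

```bash
cat > h.py <<'E'
import numpy as np
from scipy.spatial.transform import Rotation as Ro
from scipy.optimize import least_squares
from workcell import arm
K={n:arm.get_calibration(n) for n in ("scene","top")}
def proj(n,X):
    c=K[n]; f=200/np.tan(np.radians(c["fov_y"])/2); p=np.asarray(X)@c["R"].T+c["t"]
    return f*p[...,:2]/p[...,2:]+[c["cx"],c["cy"]]
def ray_at_z(n,uv,z):
    c=K[n]; f=200/np.tan(np.radians(c["fov_y"])/2)
    d=c["R"].T@np.array([(uv[0]-c["cx"])/f,(uv[1]-c["cy"])/f,1]); o=-c["R"].T@c["t"]
    return o+d*(z-o[2])/d[2]
def b2w(p,b): # box pts (mm) -> world m ; p=(x,y,yaw)
    b=np.asarray(b,float)/1000; c,s=np.cos(p[2]),np.sin(p[2])
    return np.stack([p[0]+c*b[...,0]-s*b[...,1],p[1]+s*b[...,0]+c*b[...,1],b[...,2]],-1)
def rot(c,v,phi): # rotate v (x,z) about c opening (toward +x from -x... up)
    return np.array([c[0]+v[0]*np.cos(phi)+v[1]*np.sin(phi), c[1]-v[0]*np.sin(phi)+v[1]*np.cos(phi)])
def latch(lev,lean): # lever angle, loop lean outward from upright
    a=.52+lev; P=np.array([-104,42.])
    u=lambda a:np.array([-np.sin(a),np.cos(a)])
    lp=P+26*u(a+1.22)
    return dict(end=P+62*u(a),lp=lp,bar=lp+70.6*u(lean),grip=lp+102*u(lean)+3*np.array([-np.cos(lean),-np.sin(lean)]))
E
cat > fit.py <<'E'
from h import *
T=lambda u,v:(u/3.4+225,v/3.4+80)
S=lambda u,v:(u/3.6+230,v/3.6+130)
def pts(q):
    p=q[:3]; L=latch(0,q[4]); k=rot((93,72),(-186,15),q[3]); e=lambda v,y:(v[0],y,v[1])
    o=[("top",(-77,-142,72),T(422,162)),("top",(-77,142,72),T(258,480)),("scene",(-77,142,72),S(362,430)),
     ("top",e(L["bar"],-23),T(492,360)),("top",e(L["bar"],23),T(465,412)),("scene",e(L["bar"],-23),S(472,262)),("scene",e(L["bar"],23),S(490,297)),
     ("scene",e(L["grip"],0),S(517,253)),("top",e(L["grip"],0),T(512,397)),("scene",e(L["end"],0),S(404,250)),("scene",e(k,0),S(215,105))]
    return o,[proj(n,b2w(p,b))-uv for n,b,uv in o]
q0=[.55,.12,1.1,1.2,1.]
r=least_squares(lambda q:np.ravel(pts(q)[1]),q0,loss="soft_l1")
print(r.x); [print(o[0],o[1],d.round(1)) for o,d in zip(*pts(r.x))]
p=r.x[:3]; print(p.tolist())
def w2b(X): 
    d=np.array(X[:2])-p[:2]; c,s=np.cos(p[2]),np.sin(p[2]); return 1000*np.array([c*d[0]+s*d[1],-s*d[0]+c*d[1]])
print("jar",w2b(ray_at_z("top",(329.4,239),.096)),"tin",w2b(ray_at_z("top",(430,213),.11)))
print("origin in box", w2b((0,0)), "keeper/grip world",b2w(p,(-215,0,92)), "hinge",b2w(p,(93,0,72)))
E
python3 fit.py
```

```text
[0.56761295 0.33433089 1.10169039 0.87298789 1.0697387 ]
top (-77, -142, 72) [-0.1 -1.8]
top (-77, 142, 72) [-1.3  2.6]
scene (-77, 142, 72) [ 0. -2.]
top (np.float64(-191.5501950333732), -23, np.float64(71.5346179442688)) [-0.3 -0.4]
top (np.float64(-191.5501950333732), 23, np.float64(71.5346179442688)) [-0.2  0.5]
scene (np.float64(-191.5501950333732), -23, np.float64(71.5346179442688)) [-0.3 -1.4]
scene (np.float64(-191.5501950333732), 23, np.float64(71.5346179442688)) [-0.3 -1.3]
scene (np.float64(-220.53141091466793), 0, np.float64(83.98649033527052)) [0.9 0.5]
top (np.float64(-220.53141091466793), 0, np.float64(83.98649033527052)) [1.  1.1]
scene (np.float64(-134.80656854631167), 0, np.float64(95.8047891400143)) [-0.6  1.3]
scene (np.float64(-15.018646668915798), 0, np.float64(224.1610067389669)) [ 0.3 -0.6]
[0.5676129454190366, 0.3343308921338164, 1.1016903931541095]
jar [-160.47385654  143.50265348] tin [-348.4661397   -18.21451798]
origin in box [-554.82563547  355.14801909] keeper/grip world [0.47041381 0.14255673 0.092     ] hinge [0.60965722 0.41728437 0.072     ]
```

```bash
cat >> h.py <<'E'
p=np.array([.5676,.3343,1.1017])
def w2b(X):
    d=np.array(X[:2])-p[:2]; c,s=np.cos(p[2]),np.sin(p[2]); return 1000*np.array([c*d[0]+s*d[1],-s*d[0]+c*d[1],X[2]])
R0=Ro.from_matrix(np.array([[np.cos(p[2]),np.sin(p[2]),0],[np.sin(p[2]),-np.cos(p[2]),0],[0,0,-1]])) # x=box x,y=-box y,z=down
def now():
    s=arm.state(); return s, w2b(s["tcp_pos"]), Ro.from_quat(s["tcp_rot"])
def rows(tgt,jaw,N,tilt=0):
    """rows from present pose to TCP box point tgt (mm) with tool tilt about tool y"""
    s,b,R=now(); Rt=R0*Ro.from_rotvec([0,tilt,0]); w=(R.inv()*Rt).as_rotvec()/N; d=(b2w(p,tgt)-s["tcp_pos"])/N
    for i in range(N):
        v=R.inv().apply(d); print([jaw]+v.round(3).tolist()+w.round(3).tolist()); R=R*Ro.from_rotvec(w)
def rep():
    s,b,R=now(); print("t",s["clock"].round(2),"box",b.round(1),"rot",(R0.inv()*R).as_rotvec().round(3),"F",s["force"].round(1),"w",round(s["width"]*94,1),"g",round(s["grasp_force"],1),"q",s["qpos"].round(2))
E
python3 -c "
from h import *
rep(); rows((48,0,250),0,15)"
```

```text
Traceback (most recent call last):
  File "h.py", line 35, in rep
    s,b,R=now(); print("t",s["clock"].round(2),"box",b.round(1),"rot",(R0.inv()*R).as_rotvec().round(3),"F",s["force"].round(1),"w",round(s["width"]*94,1),"g",round(s["grasp_force"],1),"q",s["qpos"].round(2))
                           ^^^^^^^^^^^^^^^^
AttributeError: 'float' object has no attribute 'round'
```

```bash
sed -i 's/s\["clock"\].round(2)/round(s["clock"],2)/' h.py
python3 -c "
from h import *
rep(); rows((48,0,250),0,15)"
```

```text
t 0.1 box [119.8 363.4 223.9] rot [ 1.000e-03 -1.000e-03 -1.583e+00] F [ 0.6 -0.3 -0.3] w 93.8 g 0.0 q [-1.26  0.43  0.07  1.61 -0.03  1.11 -0.07]
[0, -0.024, -0.005, -0.002, -0.0, 0.0, 0.106]
[0, -0.025, -0.003, -0.002, -0.0, 0.0, 0.106]
[0, -0.025, 0.0, -0.002, -0.0, 0.0, 0.106]
[0, -0.025, 0.003, -0.002, -0.0, 0.0, 0.106]
[0, -0.024, 0.005, -0.002, -0.0, 0.0, 0.106]
[0, -0.023, 0.008, -0.002, -0.0, 0.0, 0.106]
[0, -0.022, 0.01, -0.002, -0.0, 0.0, 0.106]
[0, -0.021, 0.013, -0.002, -0.0, 0.0, 0.106]
[0, -0.02, 0.015, -0.002, -0.0, 0.0, 0.106]
[0, -0.018, 0.017, -0.002, -0.0, 0.0, 0.106]
[0, -0.016, 0.019, -0.002, -0.0, 0.0, 0.106]
[0, -0.014, 0.02, -0.002, -0.0, 0.0, 0.106]
[0, -0.012, 0.022, -0.002, -0.0, 0.0, 0.106]
[0, -0.01, 0.023, -0.002, -0.0, 0.0, 0.106]
[0, -0.007, 0.024, -0.002, -0.0, 0.0, 0.106]
```

>>> {"op": "play_rows", "data": {
  "targets": [
    [0,-0.024,-0.005,-0.005,0,0,0.106],
    [0,-0.025,-0.003,-0.005,0,0,0.106],
    [0,-0.025,0,-0.005,0,0,0.106],
    [0,-0.025,0.003,-0.004,0,0,0.106],
    [0,-0.024,0.005,-0.004,0,0,0.106]
  ]
}}

```text
clock: 0.52
tcp_pos: [0.3961, 0.5276, 0.2474]
tcp_rot: [0.476, 0.879, -0.0, -0.0]
force: [0.3, 0.1, 0.6]
width: 0.683
grasp_force: 0.0
```

>>> {"op": "play_rows", "data": {
  "targets": [
    [0,-0.023,0.008,-0.002,0,0,0.106],
    [0,-0.022,0.01,-0.002,0,0,0.106],
    [0,-0.021,0.013,0,0,0,0.106],
    [0,-0.02,0.015,0,0,0,0.106],
    [0,-0.018,0.017,0,0,0,0.106]
  ]
}}

```text
clock: 0.93
tcp_pos: [0.4935, 0.4527, 0.2513]
tcp_rot: [0.69, 0.724, -0.0, 0.0]
force: [-0.7, 0.3, -0.2]
width: 0.326
grasp_force: 0.0
```

>>> {"op": "play_rows", "data": {
  "targets": [
    [0,-0.016,0.019,0,0,0,0.106],
    [0,-0.014,0.02,0,0,0,0.106],
    [0,-0.012,0.022,0,0,0,0.106],
    [0,-0.01,0.023,0,0,0,0.106],
    [0,-0.007,0.024,0,0,0,0.106]
  ]
}}

```text
clock: 1.35
tcp_pos: [0.5918, 0.3766, 0.2512]
tcp_rot: [0.855, 0.518, -0.0, 0.0]
force: [0.4, 0.1, -0.5]
width: 0.008
grasp_force: 0.0
```

```bash
python3 -c "
from h import *
rep(); rows((48,0,250),0,2)
import cv2
im=[arm.snapshot(n) for n in ('top','scene')]
cv2.imwrite('pics/m1.png',np.vstack([cv2.resize(im[0][60:260,200:420],None,fx=2,fy=2),cv2.resize(im[1][80:280,200:420],None,fx=2,fy=2)])[:, :].transpose(0,1,2) if 0 else np.hstack([cv2.resize(im[0][60:260,200:400],None,fx=2,fy=2),cv2.resize(im[1][80:280,210:410],None,fx=2,fy=2)]))"
```

```text
t 1.35 box [ 48.6  -2.5 251.2] rot [ 0.    -0.001  0.012] F [ 0.4  0.1 -0.5] w 0.8 g 0.0 q [-1.    0.49  0.5   1.53 -0.24  1.19 -0.94]
[0, -0.0, -0.001, 0.001, -0.0, 0.0, -0.006]
[0, -0.0, -0.001, 0.001, -0.0, 0.0, -0.006]
```

View pics/m1.png

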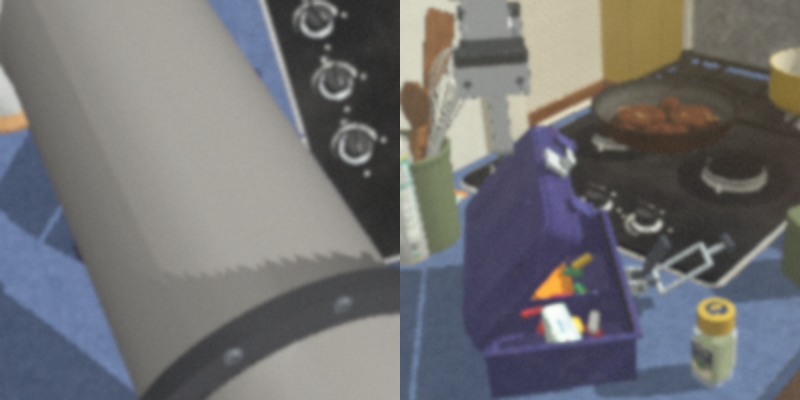

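The scene view shows the finger standing behind the lid near its top edge, and the lid is clear, so I'll push it shut along its arc.

>>> {"op": "play_rows", "data": {
  "targets": [
    [0,-0.012,0,0.011,0,0,0],
    [0,-0.009,0,0.011,0,0,0],
    [0,-0.017,0,0.011,0,0,0],
    [0,-0.017,0,0.013,0,0,0],
    [0,-0.01,0,0.012,0,0,0]
  ]
}}

```text
clock: 1.87
tcp_pos: [0.5602, 0.3188, 0.1928]
tcp_rot: [0.854, 0.521, -0.0, -0.0]
force: [-0.6, 0.1, 0.6]
width: 0.008
grasp_force: 0.9
```

>>> {"op": "play_rows", "data": {
  "targets": [
    [0,-0.01,0,0.012,0,0,0],
    [0,-0.008,0,0.013,0,0,0],
    [0,-0.008,0,0.013,0,0,0],
    [0,-0.005,0,0.012,0,0,0],
    [0,-0.004,0,0.01,0,0,0]
  ]
}}

```text
clock: 2.28
tcp_pos: [0.5445, 0.2887, 0.1326]
tcp_rot: [0.853, 0.521, -0.0, -0.0]
force: [0.2, 1.4, 1.0]
width: 0.004
grasp_force: 0.4
```

```bash
python3 -c "
from h import *
rep()"
```

```text
t 2.28 box [-51.2   0.  132.6] rot [ 0.001 -0.     0.005] F [0.2 1.4 1. ] w 0.3 g 0.4 q [-0.95  0.46  0.47  1.85 -0.26  0.9  -0.83]
```

>>> {"op": "play_rows", "data": {
  "targets": [
    [0,0,0,0.003,0,0,0],
    [0,0,0,0.002,0,0,0],
    [0,0,0,0.002,0,0,0],
    [0,0,0,0.001,0,0,0],
    [0,0,0,0,0,0,0]
  ]
}}

```text
clock: 2.7
tcp_pos: [0.5453, 0.2888, 0.126]
tcp_rot: [0.854, 0.521, -0.0, -0.0]
force: [-4.8, -3.6, 7.2]
width: 0.005
grasp_force: 3.4
```

```bash
python3 -c "
from h import *
rep()
import cv2
im=arm.snapshot('scene')
cv2.imwrite('pics/m2.png',cv2.resize(im[120:290,220:440],None,fx=3.6,fy=3.5,interpolation=3))"
```

```text
t 2.7 box [-50.7  -0.7 126. ] rot [ 0.    -0.     0.007] F [-4.8 -3.6  7.2] w 0.5 g 3.4 q [-0.95  0.47  0.47  1.85 -0.27  0.88 -0.83]
```

View pics/m2.png

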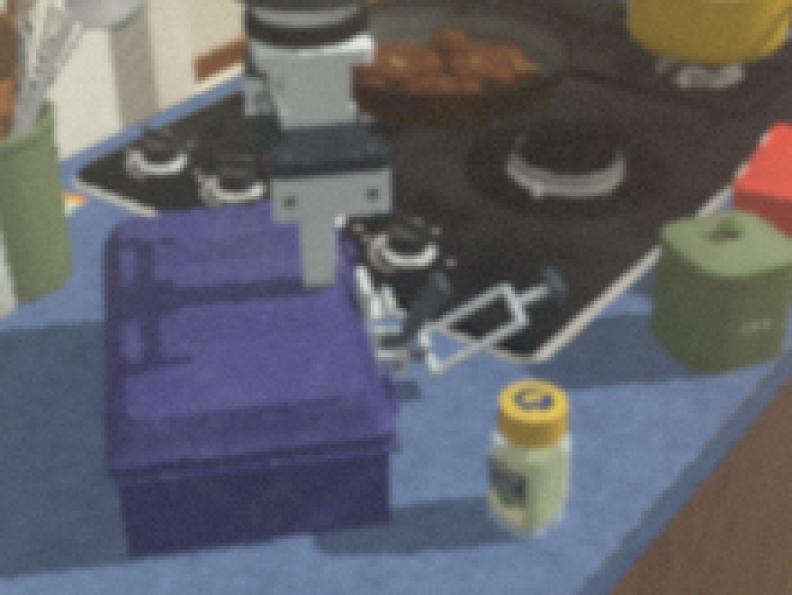

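The lid is shut and the latch, jar at about (532,460) and tin haven't moved. The loop grip is still at about (550,285), so I'll go above it.

>>> {"op": "play_rows", "data": {
  "targets": [
    [0,0,0,-0.025,0,0,0],
    [0.05,-0.02,0,-0.03,0,0,0],
    [0.05,-0.035,0,0,0,0,0],
    [0.05,-0.035,0,0,0,0,0],
    [0.05,-0.035,0,0,0,0,0]
  ]
}}

```text
clock: 3.17
tcp_pos: [0.4878, 0.177, 0.1812]
tcp_rot: [0.854, 0.521, 0.001, -0.0]
force: [1.1, -0.7, 0.4]
width: 0.251
grasp_force: 0.0
```

>>> {"op": "play_rows", "data": {
  "targets": [
    [0.05,-0.03,0,0,0,0,0],
    [0.05,-0.015,0,0,0,0,0],
    [0.05,0,0,0.03,0,0,0],
    [0.05,0,0,0,0,0,0]
  ]
}}

```text
clock: 3.5
tcp_pos: [0.4662, 0.1372, 0.1485]
tcp_rot: [0.854, 0.52, -0.001, -0.0]
force: [-1.6, -0.8, -1.4]
width: 0.522
grasp_force: 0.0
```

```bash
python3 -c "
from h import *
rep()
import cv2
a=arm.snapshot('scene')[130:270,290:430]; b=arm.snapshot('top')[120:260,280:420]
cv2.imwrite('pics/m3.png',cv2.resize(np.hstack([a,b]),None,fx=2.85,fy=2.85,interpolation=3))
L=latch(0,1.07)
print(proj('scene',b2w(p,(L['grip'][0],0,L['grip'][1]))),proj('top',b2w(p,(L['grip'][0],0,L['grip'][1]))))"
```

```text
t 3.5 box [-221.6    1.3  148.5] rot [ 0.001 -0.001  0.007] F [-1.6 -0.8 -1.4] w 49.1 g 0.0 q [-0.9   0.23  0.55  2.12 -0.16  0.83 -0.72]
[374.50852101 200.77237279] [376.63088754 197.87866693]
```

View pics/m3.png

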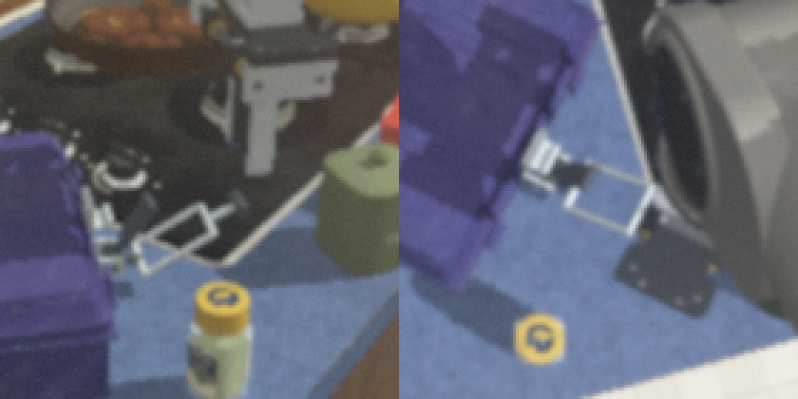

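The gripper stands over the grip, which is at (238,197) in the left half, 1–2 px from the prediction. I'll descend and close.

>>> {"op": "play_rows", "data": {
  "targets": [
    [0.05,0.001,0.001,0.025,0,0,0],
    [0.05,0,0,0.02,0,0,0],
    [0.05,0,0,0.01,0,0,0],
    [0.015,0,0,0,0,0,0],
    [0.015,0,0,0,0,0,0]
  ]
}}

```text
clock: 4.02
tcp_pos: [0.4692, 0.1382, 0.096]
tcp_rot: [0.854, 0.521, -0.0, 0.0]
force: [0.5, -0.2, -0.5]
width: 0.427
grasp_force: 0.0
```

>>> {"op": "play_rows", "data": {
  "targets": [
    [0.015,0,0,0,0,0,0],
    [0.015,0,0,0,0,0,0],
    [0.015,0,0,0,0,0,0]
  ]
}}

```text
clock: 4.27
tcp_pos: [0.4684, 0.1385, 0.0962]
tcp_rot: [0.854, 0.521, -0.0, -0.001]
force: [-4.2, 2.4, 0.9]
width: 0.272
grasp_force: 30.0
```

```bash
python3 -c "
from h import *
rep()
import cv2
a=arm.snapshot('scene')[130:270,290:430]
cv2.imwrite('pics/m4.png',cv2.resize(a,None,fx=4,fy=4,interpolation=3))"
```

```text
t 4.27 box [-219.5    0.    96.2] rot [0.001 0.001 0.007] F [-4.2  2.4  0.9] w 25.6 g 30.0 q [-0.86  0.32  0.52  2.16 -0.24  0.72 -0.65]
```

View pics/m4.png

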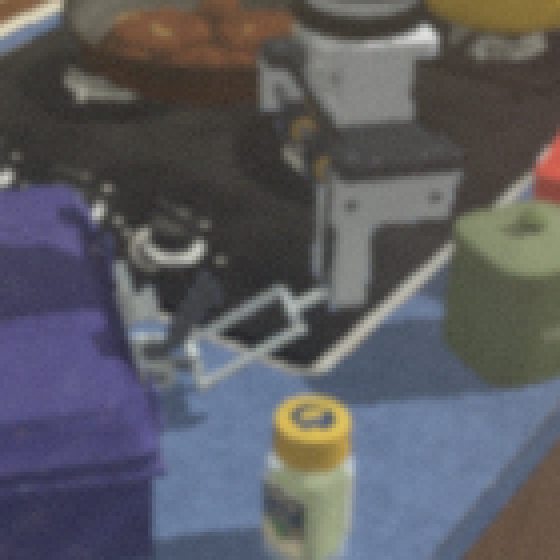

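The T grip is held: the opening reads 25.6 mm at 30 N, and the finger at (350,280) is on the bar. Next I'll work out the arc over to the keeper.

```bash
python3 -c "
from h import *
a=np.linspace(1.10,-.55,15); P=102*np.c_[-np.sin(a),np.cos(a)]
d=np.diff(P,axis=0); print(np.c_[a[1:],d*[1,-1]].round(2)); print(P[-1]-P[0])"
```

```text
[[  0.98   6.07 -10.37]
 [  0.86   7.25  -9.58]
 [  0.75   8.32  -8.66]
 [  0.63   9.29  -7.62]
 [  0.51  10.12  -6.48]
 [  0.39  10.81  -5.25]
 [  0.28  11.35  -3.94]
 [  0.16  11.74  -2.58]
 [  0.04  11.96  -1.18]
 [ -0.08  12.01   0.24]
 [ -0.2   11.9    1.65]
 [ -0.31  11.62   3.03]
 [ -0.43  11.19   4.38]
 [ -0.55  10.59   5.67]]
[144.21724808  40.69069686]
```

>>> {"op": "play_rows", "data": {
  "targets": [
    [0.015,0.006,0,-0.0104,0,0,0],
    [0.015,0.0072,0,-0.0096,0,0,0],
    [0.015,0.0083,0,-0.0087,0,0,0],
    [0.015,0.0093,0,-0.0076,0,0,0],
    [0.015,0.0101,0,-0.0065,0,0,0]
  ]
}}

```text
clock: 4.73
tcp_pos: [0.4876, 0.1753, 0.1395]
tcp_rot: [0.854, 0.521, 0.0, -0.0]
force: [-3.0, 2.1, -5.0]
width: 0.274
grasp_force: 30.0
```

>>> {"op": "play_rows", "data": {
  "targets": [
    [0.015,0.0108,0,-0.0053,0,0,0],
    [0.015,0.0114,0,-0.0039,0,0,0],
    [0.015,0.0117,0,-0.0026,0,0,0],
    [0.015,0.012,0,-0.0012,0,0,0]
  ]
}}

```text
clock: 5.07
tcp_pos: [0.5091, 0.2163, 0.1519]
tcp_rot: [0.854, 0.521, 0.0, -0.0]
force: [-5.0, 1.1, -0.2]
width: 0.268
grasp_force: 30.0
```

```bash
python3 -c "
from h import *
rep()"
```

```text
t 5.07 box [-131.7   -1.2  151.9] rot [-0.     0.     0.007] F [-5.   1.1 -0.2] w 25.2 g 30.0 q [-0.95  0.34  0.52  1.98 -0.22  0.88 -0.78]
```

>>> {"op": "play_rows", "data": {
  "targets": [
    [0.015,0.012,0,0.0002,0,0,0],
    [0.015,0.0119,0,0.0017,0,0,0],
    [0.015,0.0116,0,0.003,0,0,0],
    [0.015,0.0112,0,0.0044,0,0,0],
    [0.015,0.006,0,0.003,0,0,0]
  ]
}}

```text
clock: 5.48
tcp_pos: [0.5337, 0.2636, 0.1383]
tcp_rot: [0.854, 0.521, 0.0, 0.0]
force: [-0.5, -0.1, 3.8]
width: 0.27
grasp_force: 30.0
```

>>> {"op": "play_rows", "data": {
  "targets": [
    [0.015,0,0,0,0,0,0]
  ]
}}

```text
clock: 5.57
tcp_pos: [0.5334, 0.2632, 0.1381]
tcp_rot: [0.854, 0.521, 0.0, 0.0]
force: [-0.6, 1.7, 4.1]
width: 0.269
grasp_force: 30.0
```

```bash
python3 -c "
from h import *
rep()"
```

```text
t 5.57 box [-78.9  -1.7 138.1] rot [-0.001 -0.     0.006] F [-0.6  1.7  4.1] w 25.3 g 30.0 q [-0.96  0.42  0.5   1.89 -0.26  0.89 -0.81]
```

Hook position reached. Now release, lift away and check the loop.

>>> {"op": "play_rows", "data": {
  "targets": [
    [0.044,0,0,0,0,0,0],
    [0.044,0,0,0,0,0,0],
    [0.044,0,0,0,0,0,0],
    [0.044,0,0,-0.03,0,0,0],
    [0.044,0,0,-0.03,0,0,0]
  ]
}}

```text
clock: 5.98
tcp_pos: [0.5317, 0.2607, 0.1986]
tcp_rot: [0.854, 0.52, -0.002, 0.0]
force: [0.6, 0.7, 0.0]
width: 0.469
grasp_force: 0.0
```

>>> {"op": "play_rows", "data": {
  "targets": [
    [0.044,-0.02,-0.0015,0,0,0,0],
    [0.044,-0.02,0,0,0,0,0],
    [0.044,-0.016,0,0,0,0,0],
    [0.044,0,0,0,0,0,0]
  ]
}}

```text
clock: 6.32
tcp_pos: [0.5047, 0.2095, 0.1993]
tcp_rot: [0.855, 0.519, -0.0, -0.0]
force: [0.6, 0.1, 0.1]
width: 0.465
grasp_force: 0.0
```

```bash
python3 -c "
from h import *
rep()
import cv2
a=arm.snapshot('scene')[145:245,280:400]; b=arm.snapshot('top')[130:230,290:410]
cv2.imwrite('pics/m5.png',cv2.resize(np.hstack([a,b]),None,fx=3.33,fy=3.33,interpolation=3))"
```

```text
t 6.32 box [-139.8   -0.3  199.3] rot [ 0.001 -0.     0.01 ] F [0.6 0.1 0.1] w 43.7 g 0.0 q [-0.97  0.27  0.55  1.95 -0.17  0.97 -0.82]
```

View pics/m5.png

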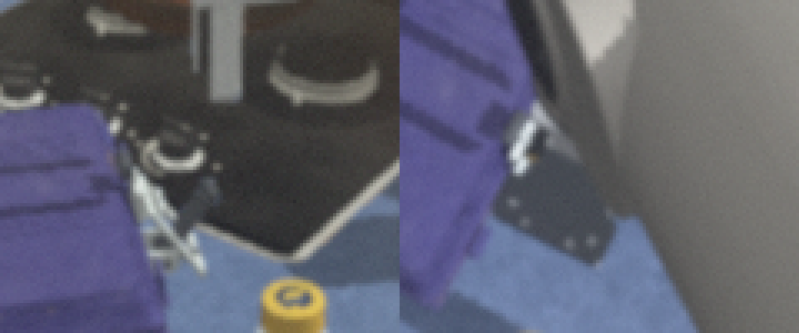

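The loop now leans over against the keeper at about (140,195), and the lever is still up with its end at about (210,185). I'll descend on the lever end and pinch it.

>>> {"op": "play_rows", "data": {
  "targets": [
    [0.044,0.005,0,0.035,0,0,0],
    [0.044,0,0,0.035,0,0,0],
    [0.044,0,0,0.02,0,0,0],
    [0.044,0,0,0.004,0,0,0],
    [0.01,0,0,0,0,0,0]
  ]
}}

```text
clock: 6.83
tcp_pos: [0.5076, 0.2172, 0.104]
tcp_rot: [0.854, 0.521, -0.001, 0.0]
force: [-0.1, -0.8, 0.6]
width: 0.427
grasp_force: 0.0
```

>>> {"op": "play_rows", "data": {
  "targets": [
    [0.01,0,0,0,0,0,0],
    [0.01,0,0,0,0,0,0],
    [0.01,0,0,0,0,0,0],
    [0.01,0,0,0,0,0,0]
  ]
}}

```text
clock: 7.17
tcp_pos: [0.5089, 0.2176, 0.1063]
tcp_rot: [0.854, 0.52, 0.001, -0.0]
force: [0.3, -2.0, 4.7]
width: 0.248
grasp_force: 30.0
```

```bash
python3 -c "
from h import *
rep()
a=.52+np.linspace(0,1.484,11); P=62*np.c_[-np.sin(a),np.cos(a)]
d=np.diff(P,axis=0); print(np.c_[a[1:]-.52,d*[1,-1]].round(2)); print(P[-1]-P[0])"
```

```text
t 7.17 box [-130.6   -0.4  106.3] rot [-0.001  0.002  0.007] F [ 0.3 -2.   4.7] w 23.3 g 30.0 q [-0.92  0.41  0.5   2.01 -0.27  0.79 -0.74]
[[ 0.15 -7.62  5.15]
 [ 0.3  -6.77  6.22]
 [ 0.45 -5.78  7.15]
 [ 0.59 -4.66  7.92]
 [ 0.74 -3.44  8.53]
 [ 0.89 -2.14  8.94]
 [ 1.04 -0.79  9.16]
 [ 1.19  0.57  9.17]
 [ 1.34  1.92  8.99]
 [ 1.48  3.23  8.61]]
[-25.46621677 -79.83119176]
```

>>> {"op": "play_rows", "data": {
  "targets": [
    [0.01,-0.0076,0,0.0052,0,0,0],
    [0.01,-0.0068,0,0.0062,0,0,0],
    [0.01,-0.0058,0,0.0072,0,0,0],
    [0.01,-0.0047,0,0.0079,0,0,0],
    [0.01,-0.0034,0,0.0085,0,0,0]
  ]
}}

```text
clock: 7.58
tcp_pos: [0.4953, 0.1918, 0.0699]
tcp_rot: [0.854, 0.52, 0.001, -0.0]
force: [2.5, 1.9, 4.1]
width: 0.253
grasp_force: 30.0
```

```bash
python3 -c "
from h import *
rep()"
```

```text
t 7.58 box [-1.598e+02  1.000e-01  6.990e+01] rot [-0.001  0.001  0.007] F [2.5 1.9 4.1] w 23.8 g 30.0 q [-0.88  0.43  0.47  2.08 -0.3   0.7  -0.68]
```

>>> {"op": "play_rows", "data": {
  "targets": [
    [0.01,-0.0021,0,0.0089,0,0,0],
    [0.01,-0.0008,0,0.0092,0,0,0],
    [0.01,0.0006,0,0.0092,0,0,0]
  ]
}}

```text
clock: 7.83
tcp_pos: [0.4941, 0.1895, 0.0422]
tcp_rot: [0.854, 0.52, 0.0, 0.0]
force: [2.9, 0.8, 4.6]
width: 0.249
grasp_force: 30.0
```

>>> {"op": "play_rows", "data": {
  "targets": [
    [0.01,0.0019,0,0.009,0,0,0],
    [0.01,0.0025,0,0.006,0,0,0],
    [0.01,0,0,0,0,0,0]
  ]
}}

```text
clock: 8.08
tcp_pos: [0.4962, 0.1935, 0.0267]
tcp_rot: [0.854, 0.52, -0.001, 0.0]
force: [1.2, -3.5, 9.1]
width: 0.253
grasp_force: 30.0
```

```bash
python3 -c "
from h import *
rep()"
```

```text
t 8.08 box [-1.579e+02  1.000e-01  2.670e+01] rot [ 0.    -0.001  0.007] F [ 1.2 -3.5  9.1] w 23.8 g 30.0 q [-0.84  0.5   0.43  2.09 -0.35  0.61 -0.64]
```

>>> {"op": "play_rows", "data": {
  "targets": [
    [0.044,0,0,0,0,0,0],
    [0.044,0,0,0,0,0,0],
    [0.044,0,0,0,0,0,0],
    [0.044,0,0,-0.03,0,0,0],
    [0,0.003,0,-0.015,0,0,0]
  ]
}}

```text
clock: 8.5
tcp_pos: [0.4969, 0.196, 0.0736]
tcp_rot: [0.854, 0.52, -0.001, 0.0]
force: [0.8, 0.1, 0.3]
width: 0.425
grasp_force: 0.0
```

>>> {"op": "play_rows", "data": {
  "targets": [
    [0,0,0,0,0,0,0],
    [0,0,0,0,0,0,0],
    [0,0,0,0,0,0,0],
    [0,0,0,0.014,0,0,0],
    [0,0,0,0.008,0,0,0]
  ]
}}

```text
clock: 8.92
tcp_pos: [0.4965, 0.1965, 0.0491]
tcp_rot: [0.854, 0.521, -0.001, -0.0]
force: [-0.3, 0.2, 0.1]
width: 0.078
grasp_force: 0.0
```

```bash
python3 -c "
from h import *
rep()"
```

```text
t 8.92 box [-155.     1.1   49.1] rot [ 0.001 -0.001  0.007] F [-0.3  0.2  0.1] w 7.3 g 0.0 q [-0.86  0.47  0.45  2.08 -0.33  0.66 -0.66]
```

>>> {"op": "play_rows", "data": {
  "targets": [
    [0,0,0,0.003,0,0,0],
    [0,0,0,0.003,0,0,0],
    [0,0,0,0.001,0,0,0],
    [0,0,0,0,0,0,0]
  ]
}}

```text
clock: 9.25
tcp_pos: [0.497, 0.1964, 0.0435]
tcp_rot: [0.854, 0.52, -0.001, -0.0]
force: [-4.5, -0.8, 8.5]
width: 0.003
grasp_force: 4.2
```

```bash
python3 -c "
from h import *
rep()"
```

```text
t 9.25 box [-155.     0.6   43.5] rot [ 0.001 -0.001  0.007] F [-4.5 -0.8  8.5] w 0.2 g 4.2 q [-0.86  0.48  0.45  2.08 -0.34  0.65 -0.66]
```

>>> {"op": "play_rows", "data": {
  "targets": [
    [0,0,0,0.002,0,0,0],
    [0,0,0,0.001,0,0,0],
    [0,0,0,0.001,0,0,0],
    [0,0,0,0,0,0,0]
  ]
}}

```text
clock: 9.58
tcp_pos: [0.4975, 0.1967, 0.0414]
tcp_rot: [0.854, 0.52, 0.0, -0.001]
force: [-14.4, -4.4, 48.4]
width: 0.003
grasp_force: 23.9
```

```bash
python3 -c "
from h import *
rep()"
```

```text
t 9.58 box [-154.4    0.3   41.4] rot [0.001 0.001 0.008] F [-14.4  -4.4  48.4] w 0.3 g 23.9 q [-0.85  0.48  0.45  2.08 -0.34  0.64 -0.65]
```

The force jumped to 48 N, so the lever is on its stop. I'll back off and look.

>>> {"op": "play_rows", "data": {
  "targets": [
    [0,0,0,-0.01,0,0,0],
    [0,0,0,-0.03,0,0,0],
    [0,0,0,-0.04,0,0,0],
    [0,0,0,-0.04,0,0,0],
    [0,0,0,-0.04,0,0,0]
  ]
}}

```text
clock: 10.0
tcp_pos: [0.497, 0.196, 0.2013]
tcp_rot: [0.854, 0.52, -0.0, 0.0]
force: [0.6, 0.7, 0.0]
width: 0.002
grasp_force: 0.0
```

>>> {"op": "play_rows", "data": {
  "targets": [
    [0,-0.01,-0.03,-0.03,0,0,0],
    [0,-0.01,-0.04,0,0,0,0],
    [0,0,-0.04,0,0,0,0],
    [0,0,-0.04,0,0,0,0],
    [0,0,0,0,0,0,0]
  ]
}}

```text
clock: 10.42
tcp_pos: [0.351, 0.25, 0.2284]
tcp_rot: [0.852, 0.523, -0.0, -0.001]
force: [0.2, 1.1, 0.9]
width: 0.003
grasp_force: 0.0
```

```bash
python3 -c "
from h import *
rep()
import cv2
a=arm.snapshot('scene')[140:260,280:400]; b=arm.snapshot('top')[120:240,290:410]
cv2.imwrite('pics/m6.png',cv2.resize(np.hstack([a,b]),None,fx=3.33,fy=3.33,interpolation=3))
for l in (1.3,1.484):
  L=latch(l,0); print(l,[((proj(n,b2w(p,(L['end'][0],0,L['end'][1])))-o)*3.33).round(0) for n,o in (('scene',(280,140)),('top',(290,120)))])
print([((proj(n,b2w(p,(-93,0,85)))-o)*3.33).round(0) for n,o in (('scene',(280,140)),('top',(290,120)))])"
```

```text
t 10.42 box [-173.2  155.1  228.4] rot [0.002 0.    0.002] F [0.2 1.1 0.9] w 0.3 g 0.0 q [-1.23 -0.01  0.47  2.14  0.    1.01 -1.23]
1.3 [array([241., 273.]), array([214., 239.])]
1.484 [array([236., 284.]), array([209., 239.])]
[array([150., 221.]), array([135., 185.])]
```

View pics/m6.png

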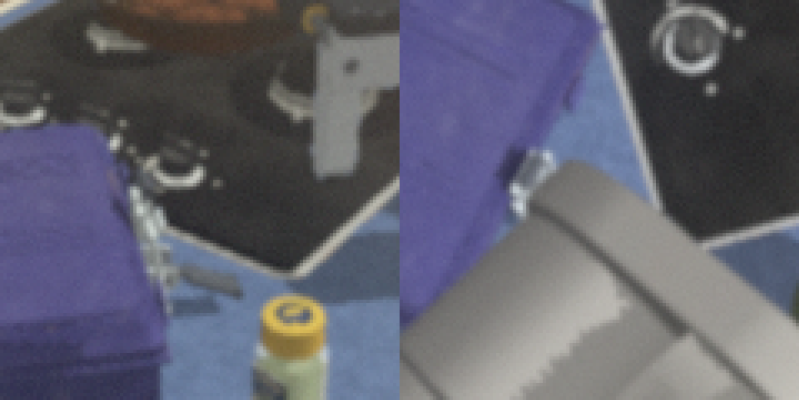

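The lever end is at (236,288), which matches fully down (predicted (236,284)). The loop stands upright in the keeper at about (150,220), with its grip at about (148,180), and the jar hasn't moved. Handing in.

```bash
python3 -c "
from workcell import arm
print(arm.sign_off())"
```

```text
the job is handed in; nothing more can be done
None
```

The lid is shut, the loop's cross bar sits behind the keeper lip, and the lever is pressed down to its stop. The job was handed in at about 10.5 s. The jar was not moved. The arm stayed clear of the tin, though the tin was out of frame in the last picture.

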